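Lock the feeder box panel with its quarter-turn fastener

ROBOT

A 7-joint arm with a two-finger parallel gripper is mounted at the origin on a cart in front of the work surface, level with it; the furniture and walls round the work are solid. World frame = base frame: x ahead of the robot, y to its left, z up, the work surface at z = 0. Lengths are in m, angles in degrees, forces in N, time in s.
With the tool pointing down it reaches from about 0.425 to 0.875 m from the base axis. Payload 8.4 kg.
Tool frame: the origin (TCP) lies at the very end of the fingers, on their centre line; the grasp point (between the pads) lies 19 mm behind it; z points along the fingers, y is the line along which they close (so a half turn about z gives the same grasp; the last joint's range is limited). The gripper opens to 87 mm and grips with 3 to 60 N. Pads are 19 mm wide; open, the fingers measure 117 mm over their backs; the gripper's body (75 mm by 190 mm) begins 51 mm behind the grasp point.
Start: joints at [69.488, 19.091, 2.286, 83.961, -0.768, 76.965, -3.352], TCP at [0.166, -0.628, 0.223] pointing down, gripper open.
Joint ranges: [-147.57, 147.57], [-21.85, 119.76], [-74.77, 79.35], [14.55, 137.4], [-85.83, 265.84], [4.83, 119.75], [-152.11, 152.11]. Speed limits (degrees/s): [127.2, 127.2, 159.86, 159.86, 180, 180, 180].

INTERFACE

Orientations are given as a 3x3 rotation matrix whose columns are the frame's x, y, z axes.
In Python, from bench import arm, viewer, job gives the robot as it stands. The module is installed in compiled form; this text tells all that it offers.
- The arm moves only by the shell command python3 -m pendant 'ROWS' [OPENING] [FORCE]. ROWS is JSON, a list of rows, each a list of 2 entries, a list of its own where there are three numbers: the shift along the world's x, y, z in units of 300 mm (1.0 is 300 mm), then the turn about the world's z in units of 0.5 rad (1.0 is 0.5 rad). A call has 1 to 12 rows; each row is the pose to reach, as a shift and turn from the pose commanded when the call began; what a row does not reach only later rows make up. A row lasts 1/10 s, in which the tool goes at most 50 mm and 8.59 degrees, less where a joint would pass 70% of its speed; a pose out of reach is approached as far as the arm can. A call with a number of a shift or a turn outside -1 to 1 is refused whole. A call with a gripper value outside its range is refused whole. OPENING is the opening, from -1 (shut) to 1 (fully open), set as the call begins (- or left out, the last holds). The fingers move at their own pace and stop on an object; FORCE is the grip in N (left out, the last holds). Time passes only in rows, so rows that repeat a pose let the fingers close. It gives the time, the measured TCP pose, the force, the opening and the grip force at its end, in the units of the state.
- arm.get_obs(): the state, without advancing time (a new reading comes with each control period).
- viewer.capture(name): name is "scene" or "top" or "wrist"; returns the picture (480x640x3 uint8, red, green, blue); there is no depth.
- viewer.camera_info(name): a dict with "fx", "fy", "cx", "cy" (pixels), "rvec" (rotation vector, rad) and "tvec" (3), from world to camera coordinates, as OpenCV has them; the wrist camera has in their place "mount" (4x4, takes a point from camera to tool coordinates, whose origin is the TCP and whose axes are the flange's). Camera axes: x right, y down, z forward; pixel columns grow to the right and rows downward; lengths in m; the calibration is good to about 2 mm. A picture is of the moment at which its call begins: read the wrist's pose just before it. camera_info takes no time and is no camera call.
- job.job_done(): hands the job in; it is judged then, once.
The state is a dict: "time_s": time; "joints": joint angles; "joint_vel": joint speeds; "joint_efforts": joint torques, N m; "eef_pos": TCP position; "orientation": TCP orientation; "ft_force": force on the tool from outside, world axes, zero at the start; "wrist_torque": the same for the moment, N m; "opening": finger opening in m; "gripper_force": force on a finger pad.
Only numpy, scipy, OpenCV 4.12 (cv2) and the standard library are available. Lean on these libraries where they do the work, as an engineer would, in place of code of your own. Each camera call takes 0.05 s, during which the arm holds its last target. There are 200 camera calls.

TASK

The panel of the blue control box is ajar: push it fully shut with the fingertips, then set a fingertip in the yellow slot of the round fastener on it and turn the fastener clockwise (seen from above) a full quarter turn to its stop, from the red dot to the green dot, so that the panel is locked. Nothing is picked up: do not lift the panel, and leave the tape roll, the flashlight and the nut that lie beside the box where they are. Finish clear of the box.

Things in the scene. Friction and masses are not known exactly. Their poses are not given: they have to be found in the camera images.
- control_box: blue sheet-metal control box, 260 mm (its x) by 280 mm (its y), rim 70 mm above the table, fixed to the table. Origin under its centre at table height; x points from its front to its hinge side, y to its left, z up. Its grey top panel is hinged along the top rim of the +x side (hinge line along y at x = 130 mm, z = 70 mm). With the panel shut the fastener's axis is at x = -50 mm, y = 0.
- panel (a joint): hinge angle of the grey panel (284 mm wide, 262 mm from hinge line to front edge, 5 mm thick, top face 75 mm above the table when shut); 0 = fully shut (hard stop), positive = front edge raised. A stiff friction hinge: it stays where it is left and takes about 1 to 4 N downward near the front edge to push it shut.
- push_pad (a point): centre of the top face of the black rubber push pad (36 x 46 mm, 3 mm thick) at the panel's front right corner, 235 mm from the hinge line and 108 mm to the right (-y) of the middle; moves and tilts with the panel; 78 mm above the table when shut. Its axes are the box's when the panel is shut.
- fastener (a joint): angle of the round cam fastener; 0 = open, pi/2 (1.571) = locked, at its stop; grows clockwise seen from above. It turns stiffly (about 0.12 N m, so 4 to 5 N at 28 mm from the axis) and stays where it is left. If it is turned to locked while the panel is ajar, its cam lands on the strike and the panel cannot shut.
- slot_centre (a point): on the axis of the fastener, level with its rim (95 mm above the table when the panel is shut). The fastener is an aluminium disc, 100 mm in diameter, sunk flush in a fixed black collar (outer diameter 124 mm, top level with the disc), crossed by a straight slot through the axis. The point turns with the fastener: x runs along the slot, y across it, z up along the axis when shut.
- slot_insert: yellow insert that lines the slot's floor and both side walls. Slot: 36 mm wide, 15 mm deep from the rim, about 92 mm long, wall tops 3.5 mm below the rim. Origin on the axis, 17 mm below the rim; axes as slot_centre. A black mark on the floor at its -x end points to the red dot when open. At fastener angle 0 the slot is parallel to the box's x axis, when locked to its y axis.
- green_dot (a point): small green dot on the collar, 56 mm to the left (+y) of the fastener's axis, where the slot's black mark points when locked; the red dot is 56 mm in front (-x) of the axis
- tape_roll: roll of pale green tape, 69 mm in diameter, 25 mm high, lying on the table beside the box; origin under its centre; leave alone
- flashlight: pocket flashlight, white barrel with black bands, 117 mm long (along its y), 27 mm thick, lying on the table to the left of the box; origin under the centre; leave alone
- hex_nut: large steel hex nut, 34 mm across, 16 mm high, on the table to the right of the box; origin under its centre; leave alone

How it is judged (in metres and radians):
On the way, in this order (a step that is already met when the one before it is completed fails the run):
1. the panel is pushed shut (within 0.03 rad) while the fastener is still open (under 0.6 rad) (value of joint panel below 0.03 rad and value of joint fastener below 0.6 rad), for 0.2 s.
2. the fastener is past half of its turn with a fingertip bearing on the inside of the slot (value of joint fastener above 0.8 rad and contact force between the fingers and slot_insert above 0.3 N), for 0.02 s.
At the end, for the whole second after the job is handed in: the panel is shut within 0.03 rad, the fastener stands at 1.4 rad or more (stop at 1.571) and both are at rest; the tape roll, flashlight and nut are within 20 mm of where they started (value of joint panel below 0.03 rad and value of joint fastener above 1.4 rad and velocity of joint fastener between -0.05 and 0.05 rad/s and velocity of joint panel between -0.05 and 0.05 rad/s and distance of each of tape_roll, flashlight, hex_nut from where it was at the start of the episode below 0.02 m); the robot touches nothing.
It fails at once if the panel is lifted (beyond 0.52 rad; it starts at 0.25 to 0.45) (value of joint panel above 0.52 rad).
It fails at once if the tape roll, the flashlight or the nut is moved more than 20 mm (distance of any of tape_roll, flashlight, hex_nut from where it was at the start of the episode above 0.02 m).
It also fails if it takes over 48 s, if anything falls off the work surface, if the arm or the gripper's body presses on something with over 40 N, if the wrist force passes 120 N, or if a joint passes its speed limit or range.

## Working session

There is one attempt and no reset: what is moved stays moved. The work goes in short steps, Python scripts to look and compute and a shell command to move; the robot and the scene stay as the last step left them, time stands still between calls to the robot, and variables do not carry over. Pictures are saved under pics/ and viewed, at most 10 in all, crops included, and the job is handed in when it is done.

```bash
mkdir -p pics; python3 - <<'E'
from bench import arm,viewer
import cv2
o=arm.get_obs();print(o)
for n in("top","scene"):
    print(viewer.camera_info(n));cv2.imwrite(f"pics/{n}1.png",viewer.capture(n)[:,:,::-1])
print(viewer.camera_info("wrist"))
E
```

```text
{'time_s': 0.0, 'joints': array([69.48882513, 19.13415901,  2.28393958, 84.01246348, -0.76746458,
       76.96641759, -3.35191718]), 'joint_vel': array([ 0.00583437,  0.02505953,  0.00115079, -0.04650442, -0.03458035,
       -0.02994878,  0.07421314]), 'joint_efforts': array([ 7.80937341e-06, -6.56362438e+01,  1.33534949e+00, -4.03809607e+01,
       -5.96574834e-02,  4.47556260e-02,  1.79156045e-04]), 'eef_pos': array([ 0.16619043, -0.62788897,  0.22162006]), 'orientation': array([[ 9.66702839e-01,  2.55900993e-01, -5.50133912e-04],
       [ 2.55901557e-01, -9.66701496e-01,  1.61601864e-03],
       [-1.18274500e-04, -1.70298994e-03, -9.99998543e-01]]), 'ft_force': array([-0.30023029,  0.16631526,  0.19864558]), 'wrist_torque': array([-0.00674359, -0.0208208 , -0.06703339]), 'gripper_force': 0.0, 'opening': 0.08664919794787}
{'fx': 583.1354307833303, 'fy': 583.1354307833303, 'cx': 323.67369335111505, 'cy': 241.62075308799356, 'rvec': array([ 2.21450365, -2.15275615,  0.10550496]), 'tvec': array([0.00282274, 0.59911652, 1.42990328])}
{'fx': 508.922376375907, 'fy': 508.922376375907, 'cx': 322.91694902595907, 'cy': 239.0763216971038, 'rvec': array([ 0.70782357, -2.57495653,  1.18132446]), 'tvec': array([0.51419223, 0.23121375, 0.88526631])}
{'fx': 331.66834168608017, 'fy': 331.66834168608017, 'cx': 318.7517104506838, 'cy': 241.30254915929714, 'mount': array([[ 6.77252037e-04, -9.54179720e-01, -2.99233360e-01,
         8.22067063e-02],
       [ 9.99998090e-01,  9.76665935e-05,  1.95185209e-03,
         8.03981116e-04],
       [-1.83319258e-03, -2.99234111e-01,  9.54177964e-01,
        -1.62890510e-01],
       [ 0.00000000e+00,  0.00000000e+00,  0.00000000e+00,
         1.00000000e+00]])}
```

View pics/top1.png

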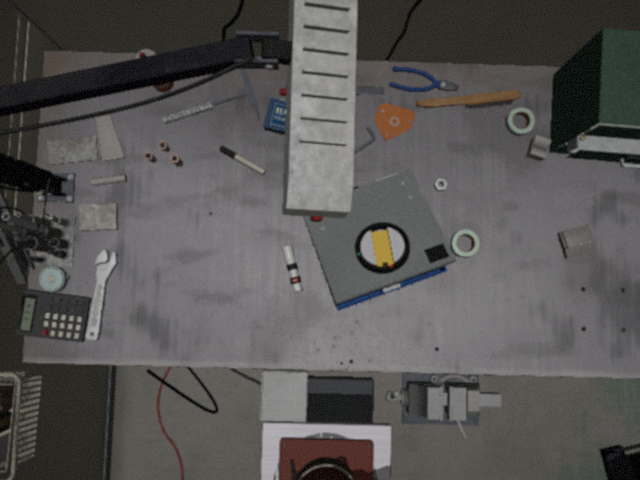

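View pics/scene1.png

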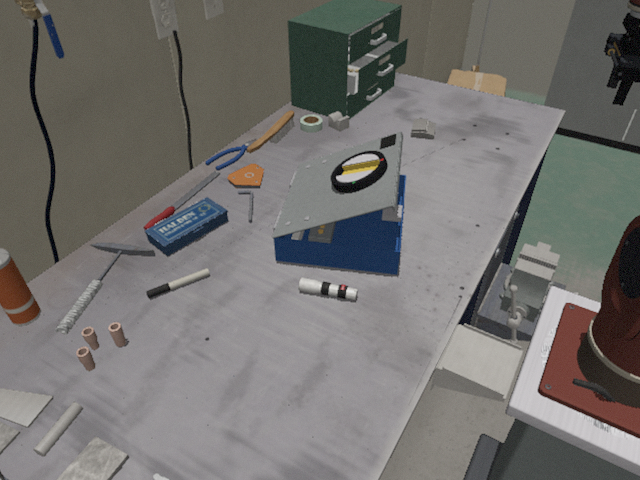

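The top view shows the box with the fastener near (382,247), the pad near (437,254) and the tape near (466,243). The scene view shows the panel ajar, with the pad near (388,142). I'll enlarge both for measuring.

```bash
python3 - <<'E'
import cv2
a=cv2.imread("pics/top1.png")[160:320,280:490];cv2.imwrite("pics/top1c.png",cv2.resize(a,None,fx=3.75,fy=3.75,interpolation=cv2.INTER_CUBIC))
a=cv2.imread("pics/scene1.png")[125:305,265:425];cv2.imwrite("pics/scene1c.png",cv2.resize(a,None,fx=3.3,fy=3.3,interpolation=cv2.INTER_CUBIC))
E
```

```text
(no output)
```

View pics/top1c.png

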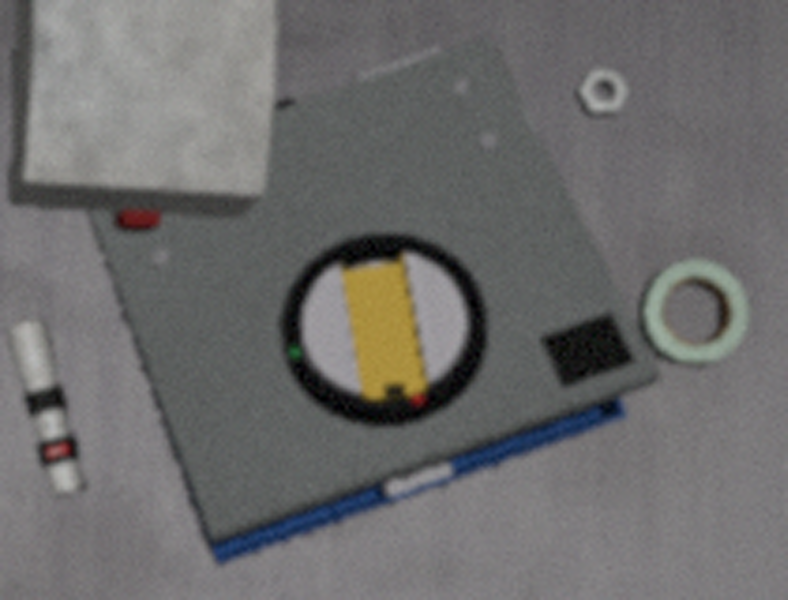

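View pics/scene1c.png

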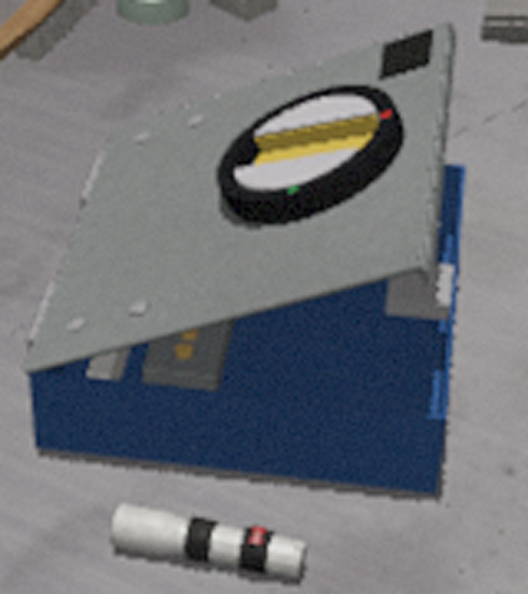

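The crops show these points.
- Top crop: pad (587,349), green dot (294,353), red dot (418,400), panel corners (657,378), (215,543) and (490,38).
- Scene crop: pad (406,54), green (293,189), red (386,114), box base corners (441,493) and (38,452).

Next I'll fit x, y, yaw and panel angle to them.

```bash
cat > fit.py <<'E'
import numpy as np,cv2
from bench import viewer
from scipy.optimize import least_squares
I={n:viewer.camera_info(n) for n in("top","scene")}
def proj(n,P):
    c=I[n];K=np.array([[c['fx'],0,c['cx']],[0,c['fy'],c['cy']],[0,0,1]])
    return cv2.projectPoints(np.array(P,float),c['rvec'],c['tvec'],K,None)[0][:,0]
def world(q,p,panel):
    x,y,yaw,a=q;p=np.array(p,float)
    if panel:
        h=np.array([.13,0,.07]);d=p-h;c,s=np.cos(a),np.sin(a)
        p=h+np.array([c*d[0]+s*d[2],d[1],-s*d[0]+c*d[2]])
    c,s=np.cos(yaw),np.sin(yaw)
    return np.array([x+c*p[0]-s*p[1],y+s*p[0]+c*p[1],p[2]])
PAD=(-.105,-.108,.078);G=(-.05,.056,.095);R=(-.106,0,.095);SC=(-.05,0,.095)
E
cat > m1.py <<'E'
from fit import *
t=lambda u,v:((u+.5)/3.75-.5+280,(v+.5)/3.75-.5+160)
s=lambda u,v:((u+.5)/3.3-.5+265,(v+.5)/3.3-.5+125)
O=[("top",PAD,1,t(587,349)),("top",G,1,t(294,353)),("top",R,1,t(418,400)),("top",(-.132,-.142,.075),1,t(657,378)),
("top",(-.132,.142,.075),1,t(215,543)),("top",(.13,-.142,.075),1,t(490,38)),
("scene",PAD,1,s(406,54)),("scene",G,1,s(293,189)),("scene",R,1,s(386,114)),
("scene",(-.13,.14,0),0,s(441,493)),("scene",(.13,.14,0),0,s(38,452))]
f=lambda q:np.concatenate([proj(n,[world(q,p,l)])[0]-uv for n,p,l,uv in O])
r=least_squares(f,[.6,-.1,-.3,.35],loss='soft_l1')
print(r.x.round(4),np.degrees(r.x[2]));print(f(r.x).reshape(-1,2).round(1))
q=r.x;np.save("q.npy",q);q0=q.copy();q0[3]=0
for nm,p in(("pad",PAD),("slot",SC),("green",G),("red",R)):print(nm,world(q,p,1).round(4),"shut",world(q0,p,1).round(4))
for n in I:
    Rm=cv2.Rodrigues(I[n]['rvec'])[0];print(n,(-Rm.T@I[n]['tvec']).round(3))
def table(uv,z):
    c=I["top"];Rm=cv2.Rodrigues(c['rvec'])[0];C=-Rm.T@c['tvec'];d=Rm.T@np.array([(uv[0]-c['cx'])/c['fx'],(uv[1]-c['cy'])/c['fy'],1]);return (C+d*(z-C[2])/d[2]).round(3)
print("tape",table((465.5,243),.025),"nut",table((440.5,184),.016),"light",table((292.5,268),.0135))
for z in(.2,.4,.6,.8,1.):print("beam end at z",z,[(table(u,z),proj("scene",[table(u,z)])[0].round()) for u in((285,212),(350,212))])
E
python3 m1.py
```

```text
[ 0.6017 -0.1021  0.3788  0.4329] 21.70325280322437
[[ 0.4  0.5]
 [ 0.8  0.8]
 [ 0.3  0.5]
 [ 0.9 -1.9]
 [-1.  -1.7]
 [-0.4 -0.1]
 [-0.1 -0.6]
 [ 0.6  0. ]
 [ 0.4  0.3]
 [-1.   1.8]
 [-0.3  0.8]]
pad [ 0.5674 -0.232   0.1758] shut [ 0.5441 -0.2412  0.078 ]
slot [ 0.5805 -0.1105  0.1682] shut [ 0.5553 -0.1206  0.095 ]
green [ 0.5597 -0.0585  0.1682] shut [ 0.5346 -0.0685  0.095 ]
red [ 0.5332 -0.1293  0.1917] shut [ 0.5033 -0.1413  0.095 ]
top [0.476 0.035 1.475]
scene [0.176 0.71  0.753]
tape [ 0.606 -0.335  0.025] nut [ 0.755 -0.273  0.016] light [0.531 0.096 0.014]
beam end at z 0.2 [(array([0.647, 0.109, 0.2  ]), array([270., 198.])), (array([ 0.651, -0.035,  0.2  ]), array([309., 161.]))]
beam end at z 0.4 [(array([0.62 , 0.097, 0.4  ]), array([280.,  97.])), (array([ 0.624, -0.024,  0.4  ]), array([317.,  70.]))]
beam end at z 0.6 [(array([0.593, 0.086, 0.6  ]), array([293., -45.])), (array([ 0.596, -0.013,  0.6  ]), array([329., -59.]))]
beam end at z 0.8 [(array([0.566, 0.074, 0.8  ]), array([ 313., -258.])), (array([ 0.569, -0.002,  0.8  ]), array([ 346., -253.]))]
beam end at z 1.0 [(array([0.539, 0.063, 1.   ]), array([ 347., -613.])), (array([0.541, 0.009, 1.   ]), array([ 375., -579.]))]
```

The fit is tight, with residuals under 2 px. Box centre is (0.602, -0.102), yaw 21.7° and panel angle 0.43 rad. I'll close the fingers and move towards the pad, turning on the way.

```bash
python3 -m pendant '[[[0,0,0.15],0.3],[[0.68,0.66,0.15],1],[[0.68,0.66,0.15],1],[[0.68,0.66,0.15],1],[[0.68,0.66,0.15],1],[[0.68,0.66,0.15],1],[[0.68,0.66,0.15],1],[[0.68,0.66,0.15],1],[[0.68,0.66,0.15],1]]' -1 20
```

```text
time_s: 1.0
eef_pos: [0.3706, -0.4298, 0.2673]
orientation: [[0.724, 0.689, -0.001], [0.689, -0.724, 0.0], [-0.0, -0.001, -1.0]]
ft_force: [0.0, -0.9, -0.6]
opening: 0.023
gripper_force: 0.0
```

```bash
python3 -m pendant '[[[0.65,0.66,-0.05],1],[[0.65,0.66,-0.05],1],[[0.65,0.66,-0.05],1],[[0.65,0.66,-0.05],1],[[0.65,0.66,-0.05],1],[[0.65,0.66,-0.05],1],[[0.65,0.66,-0.05],1],[[0.65,0.66,-0.17],1],[[0.65,0.66,-0.17],1],[[0.65,0.66,-0.17],1]]'; python3 - <<'E'
from fit import *
import cv2
cv2.imwrite("pics/s2.png",viewer.capture("scene")[40:400,160:640,::-1])
E
```

```text
time_s: 2.0
eef_pos: [0.564, -0.2342, 0.2163]
orientation: [[0.31, 0.951, -0.002], [0.951, -0.31, 0.0], [-0.0, -0.002, -1.0]]
ft_force: [-0.4, -0.0, 0.6]
opening: 0.0007
gripper_force: 0.0
```

View pics/s2.png

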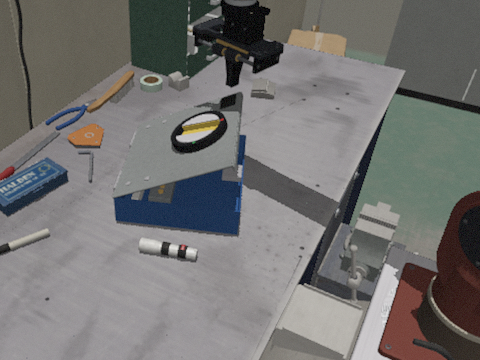

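The closed fingertips hover right over the pad: tip at (232,85), pad at (230,100). Next I push down along the panel's arc.

```bash
python3 -m pendant '[[[0.01,0,-0.07],0],[[0.01,0,-0.135],0],[[-0.01,0,-0.18],0],[[-0.03,-0.01,-0.23],0],[[-0.04,-0.015,-0.29],0],[[-0.055,-0.02,-0.345],0],[[-0.06,-0.02,-0.4],0],[[-0.065,-0.025,-0.45],0],[[-0.065,-0.025,-0.47],0],[[-0.065,-0.025,-0.475],0],[[-0.065,-0.025,-0.475],0],[[-0.065,-0.025,-0.475],0]]'
```

```text
time_s: 3.25
eef_pos: [0.5457, -0.241, 0.0781]
orientation: [[0.308, 0.951, 0.0], [0.951, -0.308, -0.002], [-0.002, 0.001, -1.0]]
ft_force: [-15.3, 2.9, 31.2]
opening: 0.0007
gripper_force: 16.1
```

Contact held at z = 0.078 with 31 N, so the panel is on its stop. I'll lift off and look.

```bash
python3 -m pendant '[[[0,0,0],0],[[0,0,0],0],[[0,0,0.1],0],[[0,0,0.2],0.3],[[0,0,0.3],0.6],[[0,0,0.3],0.89],[[0,0,0.3],0.89]]' -0.08; python3 - <<'E'
from fit import *
a=viewer.capture("top");b=viewer.capture("scene")
a=cv2.resize(a[190:310,300:460],None,fx=3.75,fy=3.75,interpolation=cv2.INTER_CUBIC)
cv2.imwrite("pics/t3.png",a[:,:,::-1]);cv2.imwrite("pics/s3.png",b[:,:,::-1])
q=np.load("q.npy");q[3]=0
for n in I:print(n,proj(n,[world(q,p,1) for p in(SC,G,R,PAD)]).round(1).tolist())
E
```

```text
time_s: 3.95
eef_pos: [0.5466, -0.2406, 0.1657]
orientation: [[-0.134, 0.991, 0.002], [0.991, 0.134, -0.001], [-0.002, 0.002, -1.0]]
ft_force: [-0.0, 0.3, -0.9]
opening: 0.0387
gripper_force: 0.0
top [[382.7, 259.1], [360.6, 267.2], [391.0, 281.3], [431.9, 265.6]]
scene [[367.8, 196.5], [365.4, 211.9], [393.4, 198.8], [394.8, 177.9]]
```

View pics/t3.png

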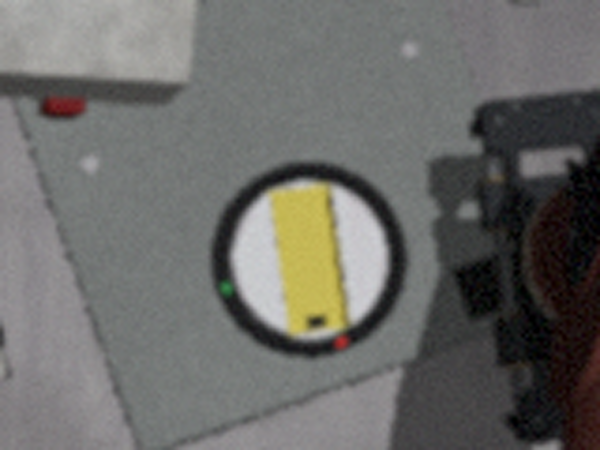

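The panel is shut: the green dot at (227,289) and red dot at (341,342) match the prediction. The slot heads about 8°, matching the tool's 7.7°. Next I move over the slot and insert both opened fingertips along it.

```bash
python3 -m pendant '[[[0.03,0.15,0],0],[[0.03,0.28,0],0],[[0.03,0.4,0],0],[[0.03,0.4,0],0],[[0.03,0.4,-0.1],0],[[0.03,0.4,-0.17],0],[[0.03,0.4,-0.22],0],[[0.03,0.4,-0.24],0],[[0.03,0.4,-0.262],0],[[0.03,0.4,-0.262],0]]'
```

```text
time_s: 5.05
eef_pos: [0.5548, -0.1199, 0.0851]
orientation: [[-0.132, 0.991, -0.0], [0.991, 0.132, 0.0], [0.0, -0.0, -1.0]]
ft_force: [0.2, 0.9, 0.3]
opening: 0.0399
gripper_force: 0.0
```

Inserted freely, with the tip 10 mm below the rim and no force. Now I turn clockwise in place.

```bash
python3 -m pendant '[[[0,0,0],-0.15],[[0,0,0],-0.3],[[0,0,0],-0.45],[[0,0,0],-0.6],[[0,0,0],-0.75],[[0,0,0],-0.9],[[0,0,0],-1]]'; python3 -m pendant '[[[0,0,0],-0.15],[[0,0,0],-0.3],[[0,0,0],-0.45],[[0,0,0],-0.6],[[0,0,0],-0.75],[[0,0,0],-0.9],[[0,0,0],-1],[[0,0,0],-1]]'; python3 -c "
from bench import arm;print(arm.get_obs()['wrist_torque'])"
```

```text
time_s: 5.75
eef_pos: [0.5557, -0.1194, 0.0865]
orientation: [[0.361, 0.932, 0.002], [0.932, -0.361, 0.0], [0.001, 0.002, -1.0]]
ft_force: [0.2, 1.6, 0.0]
opening: 0.04
gripper_force: 2.0
time_s: 6.55
eef_pos: [0.5559, -0.1189, 0.0865]
orientation: [[0.762, 0.647, 0.002], [0.647, -0.762, 0.001], [0.002, 0.001, -1.0]]
ft_force: [1.2, 2.7, 0.5]
opening: 0.0401
gripper_force: 1.7
[ 0.62215066 -0.38062013  0.07229636]
```

```bash
python3 -m pendant '[[[0,0,0],-0.15],[[0,0,0],-0.3],[[0,0,0],-0.45],[[0,0,0],-0.6],[[0,0,0],-0.75],[[0,0,0],-0.9],[[0,0,0],-1],[[0,0,0],-1]]';python3 -c "
from bench import arm;print(arm.get_obs()['wrist_torque'])"; python3 -m pendant '[[[0,0,0],-0.1],[[0,0,0],-0.2],[[0,0,0],-0.28],[[0,0,0],-0.28],[[0,0,0],-0.28]]'; python3 -c "
from bench import arm;print(arm.get_obs()['wrist_torque'])"
```

```text
time_s: 7.35
eef_pos: [0.5563, -0.1187, 0.0865]
orientation: [[0.979, 0.203, 0.003], [0.203, -0.979, 0.001], [0.003, -0.0, -1.0]]
ft_force: [3.3, 4.2, -0.0]
opening: 0.0398
gripper_force: 2.3
[ 0.92232418 -0.69260187  0.11742147]
time_s: 7.85
eef_pos: [0.5565, -0.1186, 0.0865]
orientation: [[0.998, 0.068, 0.003], [0.068, -0.998, 0.001], [0.003, -0.0, -1.0]]
ft_force: [3.5, 3.6, -0.6]
opening: 0.0403
gripper_force: 11.6
[ 0.86699867 -0.97908031  0.76639181]
```

The wrist torque jumped from 0.12 to 0.77 N m at the expected heading, so the fastener is at its stop. I'll relax the turn, lift out and check.

```bash
python3 -m pendant '[[[0,0,0],0.2],[[0,0,0],0.4],[[0,0,0],0.4],[[0,0,0.07],0.4],[[0,0,0.17],0.4],[[0,0,0.3],0.4],[[0,-0.15,0.4],0.4],[[-0.1,-0.3,0.4],0.4],[[-0.15,-0.45,0.4],0.4],[[-0.2,-0.6,0.4],0.4],[[-0.25,-0.75,0.4],0.4],[[-0.25,-0.75,0.4],0.4]]'; python3 - <<'E'
from fit import *
a=viewer.capture("top")
cv2.imwrite("pics/t4.png",cv2.resize(a[160:310,280:480],None,fx=3.75,fy=3.75,interpolation=cv2.INTER_CUBIC)[:,:,::-1])
E
```

```text
time_s: 9.05
eef_pos: [0.4752, -0.3531, 0.2056]
orientation: [[0.969, 0.248, -0.002], [0.248, -0.969, -0.003], [-0.002, 0.003, -1.0]]
ft_force: [-0.9, 0.0, 0.1]
opening: 0.0399
gripper_force: 0.0
```

View pics/t4.png

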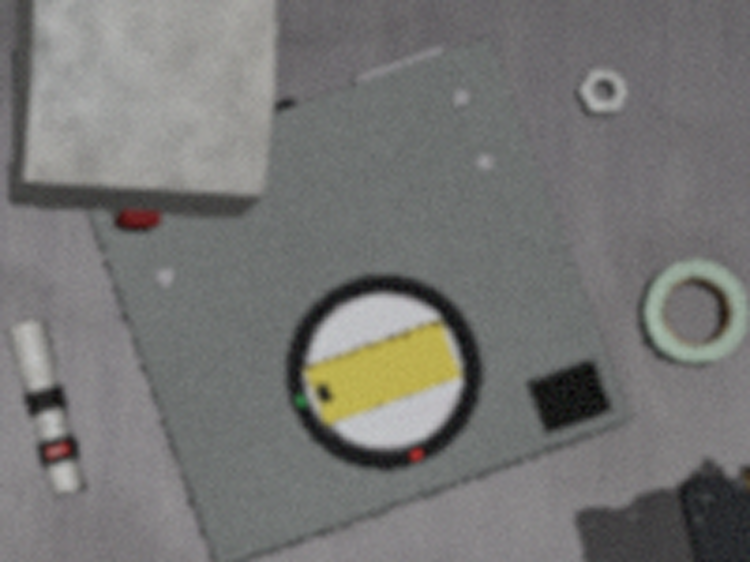

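The slot's black mark at (323,392) points at the green dot (301,400). The panel is shut, the loose objects have not moved, and the gripper is clear of the box.

```bash
python3 -c "
from bench import job;print(job.job_done())"
```

```text
the job is handed in; nothing more can be done
None
```

The panel is pushed shut and the fastener is turned to its stop at the green dot; the tape roll, flashlight and nut look unmoved, the gripper is clear of the box, and the job is handed in (no verdict was returned).

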